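Angle an aluminium profile past a post into its parking bay

TASK

Using only the closed fingertips, push the long aluminium profile over the bench, one end and then the other, so that it slants past the steel post and slides lengthwise into the grey parking bay until its front end is fully home against the back stop. Push it gently, never grip it, force it or lift it off the bench, and do not disturb the filter cube, the objective or the timer.

Things in the scene. Friction and masses are not known exactly. Their poses are not given: they have to be found in the camera images.
- profile: loose pale silvery slotted aluminium bar, 25 wide x 240 long x 25 mm high, 0.2 to 0.45 kg, flat on the bench. Origin: middle of its underside; y axis along its length (ends at y = -120 and +120 mm; the +y end starts nearest the bay), z up. Starts on the robot's side of the post at a changing angle. A push on one end's flank turns it about a point a little beyond its middle
- bay: slippery grey plastic channel fixed to the bench, open on top, no floor. Origin: on the bench, middle of its mouth; y points into it (about world +y), x away from the robot. Walls 10 mm thick, 18 high; 64 mm apart at the mouth, narrowing evenly to 32 at y = 90 mm, then 32 to the back stop. Feet 5 mm high (screws 9) reach 56 mm either side of the middle line
- bay_stop (a point): middle of the foot of the back stop's face (stop 24 mm high), at y = 160 mm in the bay's frame; axes as the bay's. With the profile home, its middle is 120 mm from here and 80 mm of it stick out of the mouth
- post: smooth round steel post, 16 mm diameter, 45 mm high, fixed to the bench; it stands in front of the mouth, about 160 mm out (155 to 165) and within 5 mm of the bay's middle line, so the profile cannot go in straight. Origin: middle of its foot. The profile may touch it
- filter_cube: black filter cube with a round coloured window, 33 x 30 x 35 mm, standing loose on the bench to the left of the work; leave alone. Origin: under its middle
- objective: dark microscope objective, 30 mm diameter, 44 mm high, standing loose on the bench behind the work; leave alone. Origin: under its middle
- timer: white lab timer, 58 x 66 x 19 mm, lying loose on the bench to the right of the work; leave alone. Origin: under its middle

How it is judged (in metres and radians):
At the end, for the whole second after the job is handed in: The profile lies flat on the bench in the bay, at rest, its front end within 6 mm of the back stop, its middle within 15 mm of the bay's middle line and its length within 0.12 rad of it (y of profile in the frame of bay between 0.034 and 0.045 m and x of profile in the frame of bay between -0.015 and 0.015 m and angle between the y axis of profile and the y axis of bay, either way round below 0.12 rad and height (world z) of profile below 0.004 m and angle between profile's own z axis and vertical below 0.05 rad and linear speed of profile below 0.01 m/s); the robot touches nothing.
It fails at once if the profile is lifted: its middle rises more than 10 mm or it tips by more than 0.15 rad (height (world z) of profile above 0.01 m or angle between profile's own z axis and vertical above 0.15 rad).
It fails at once if on its way (still more than 20 mm from home) the profile is gripped or forced: more than 38 N between fingers and profile (contact force between the fingers and profile above 38 N and y of profile in the frame of bay below 0.02 m).
It fails at once if the filter cube, the objective or the timer is moved by more than 10 mm (distance of any of filter_cube, objective, timer from where it was at the start of the episode above 0.01 m).
It also fails if it takes over 72 s, if anything falls off the work surface, if the arm or the gripper's body presses on something with over 40 N, if the wrist force passes 120 N, or if a joint passes its speed limit or range.

ROBOT

A 6-joint arm with a two-finger parallel gripper is mounted at the origin on a cart in front of the work surface, level with it; the furniture and walls round the work are solid. World frame = base frame: x ahead of the robot, y to its left, z up, the work surface at z = 0. Lengths are in mm, angles in rad, forces in N, time in s.
With the tool pointing down it reaches from about 400 to 925 mm from the base axis. Payload 12.5 kg.
Tool frame: the origin (TCP) lies midway between the tips of the shut fingers; the grasp point (between the pads) lies 19 mm behind it; z points along the fingers, y is the line along which they close (so a half turn about z gives the same grasp; the last joint's range is limited). The gripper opens to 95 mm and grips with 3 to 60 N. Pads are 20 mm wide; open, the fingers measure 119 mm over their backs; the gripper's body (75 mm by 180 mm) begins 59 mm behind the grasp point.
Start: joints at [-1.365, 0.491, 1.559, -0, 1.092, -0.106], TCP at [191.756, -594.877, 189.661] pointing down, gripper open.
Joint ranges: [-3.1, 3.1], [-0.84, 2.19], [0.05, 2.79], [-1.13, 4.28], [0.06, 2.93], [-2.69, 2.69]. Speed limits (rad/s): [2.22, 2.22, 2.79, 3.14, 3.14, 3.14].

INTERFACE

Orientations are given as [roll, pitch, yaw] about the fixed x, y, z axes, in that order (R = Rz(yaw) Ry(pitch) Rx(roll)).
In Python, from cell import * gives the robot as it stands.
- The arm moves only by the tool servo_tool, never from a script. Its argument "moves" is one flat list of numbers, 5 for each row, row after row: the shift along the world's x, y, z as a fraction of full scale, then the turn about the world's z as a fraction of full scale, then the opening, from 0 (shut) to 1 (fully open). A call has 1 to 12 rows; each row is the pose to reach, as a shift and turn from the pose commanded when the call began, turning the shorter way round; what a row does not reach only later rows make up. Full scale, the value 1, is 400 mm for a shift and 180 degrees for a turn. A row lasts 1/12 s, in which the tool goes at most 41.7 mm and 7.16 degrees, less where a joint would pass 70% of its speed; a pose out of reach is approached as far as the arm can. A call with a number of a shift or a turn outside -1 to 1 is refused whole. A call with a gripper value outside its range is refused whole. The fingers move at their own pace and stop on an object; the grip force is fixed at half the most. Time passes only in rows, so rows that repeat a pose let the fingers close. It gives the time, the measured TCP pose, the force, the opening and the grip force at its end, in the units of the state.
- state(): the state, without advancing time (a new reading comes with each control period).
- read_camera(name): name is "side" or "top" or "wrist"; returns (picture, depth): 400x640x3 uint8, blue, green, red; 400x640 float32, mm along the optical axis (not along the pixel's ray), 0 where there is no reading.
- get_calibration(name): a dict with "K" (3x3 intrinsics, pixels), "k1" (the pictures are not rectified: a ray, as slopes to the right and down, at radius r is drawn at 1 + k1 r^2 times it, then the intrinsics apply), "R" (3x3) and "t" (3): a world point X has camera coordinates R X + t. Camera axes: x right, y down, z forward; pixel columns grow to the right and rows downward; lengths in mm; the calibration is good to about 2 mm. A picture is of the moment at which its call begins: read the wrist's pose just before it. get_calibration takes no time and is no camera call; for the wrist camera it gives the pose at the moment of the call.
- job_done(): hands the job in; it is judged then, once.
The state is a dict: "t": time; "joints": joint angles; "qvel": joint speeds; "tau": joint torques, N m; "eef_pos": TCP position; "tcp_rot": TCP orientation; "ft_force": force on the tool from outside, world axes, zero at the start; "moment": the same for the moment, N m; "opening": opening from 0.0 (shut) to 1.0 (fully open); "grip_force": force on a finger pad.
Only numpy, scipy, OpenCV 4.12 (cv2) and the standard library are available. Lean on these libraries where they do the work, as an engineer would, in place of code of your own. Each camera call takes 0.05 s, during which the arm holds its last target. There are 200 camera calls.

## Working session

There is one attempt and no reset: what is moved stays moved. The work goes in short steps, Python scripts to look and compute and a tool call to move; the robot and the scene stay as the last step left them, time stands still between calls to the robot, and variables do not carry over. Pictures are saved under pics/ and viewed, at most 10 in all, crops included, and the job is handed in when it is done.

Besides the shell and the picture viewer there is one more tool, called after "Emit:" in YAML: its name, and indented under it one key for each argument. servo_tool: Moves the arm, as the interface text tells. Its arguments: {"type":"object","properties":{"moves":{"type":"array"}},"required":["moves"]}

```bash
mkdir -p pics
cat > h.py <<'E'
from cell import *
import numpy as np, cv2
def w(cal,u,v,z):
    "pixel -> world point at height z"
    K=np.array(cal["K"],float);R=np.array(cal["R"]);t=np.array(cal["t"]).ravel()
    x=(u-K[0,2])/K[0,0];y=(v-K[1,2])/K[1,1]
    a,b=x,y
    for _ in range(20):
        s=1+cal["k1"]*(a*a+b*b);a,b=x/s,y/s
    d=R.T@np.array([a,b,1]);c=-R.T@t
    return c+d*(z-c[2])/d[2]
def px(cal,X):
    K=np.array(cal["K"],float);p=np.array(cal["R"])@X+np.array(cal["t"]).ravel()
    a,b=p[:2]/p[2];s=1+cal["k1"]*(a*a+b*b)
    return K[0,0]*a*s+K[0,2],K[1,1]*b*s+K[1,2]
E
python3 - <<'E'
from h import *
for n in("top","side"):
    p,d=read_camera(n);cv2.imwrite(f"pics/{n}0.png",p);c=get_calibration(n)
    np.save(f"{n}_d.npy",d)
    print(n,c["K"],c["k1"],-np.array(c["R"]).T@np.array(c["t"]).ravel(),np.array(c["R"])[2])
print(state())
E
```

```text
top [[465.94816842   0.         326.3761382 ]
 [  0.         465.94816842 202.82483582]
 [  0.           0.           1.        ]] -0.008940504897279872 [ 337.40476268  -40.83582248 1288.0939923 ] [ 0.18076739  0.00716987 -0.98349974]
side [[415.76234786   0.         322.24248682]
 [  0.         415.76234786 202.19944069]
 [  0.           0.           1.        ]] -0.05906643477823178 [-134.20642825  451.70289167  861.70661564] [ 0.5781552  -0.42562227 -0.69611942]
{'t': 0.1, 'joints': array([-1.36462580e+00,  4.91516205e-01,  1.55939210e+00,  8.29700001e-06,
        1.09171554e+00, -1.05596835e-01]), 'qvel': array([-0.00098876, -0.00166025, -0.00311997,  0.00046083,  0.00057783,
       -0.00019115]), 'tau': array([ 2.27075405e-03, -6.13623118e+01, -2.58605200e+01,  6.93279016e-02,
        4.70363174e-02, -4.46450122e-05]), 'eef_pos': array([ 191.68828404, -594.62030396,  189.10845095]), 'tcp_rot': array([-3.14056799e+00, -1.16005509e-04,  3.11763477e-01]), 'ft_force': array([0.89951742, 0.19471972, 0.49977806]), 'moment': array([ 0.0050392 , -0.0143822 ,  0.00581109]), 'grip_force': 0.0, 'opening': 1.0000018568346156}
```

View pics/top0.png

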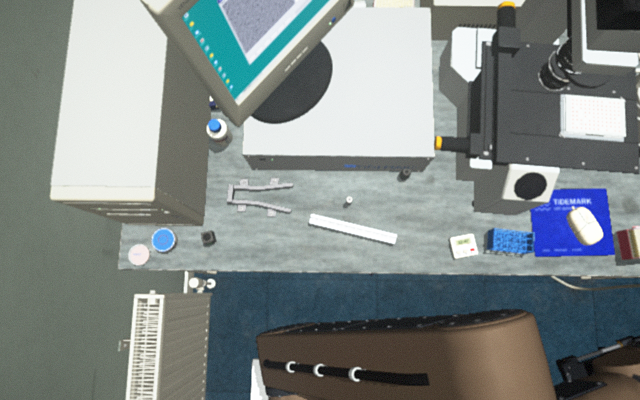

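The top view shows the bay around (230–292, 180–212), the post near (349,201), the profile from (310,218) to (396,240), the cube at (208,238), the objective at (405,174) and the timer at (465,245). I'll crop closer.

Run:
```python
from h import *
p=cv2.imread("pics/top0.png")
cv2.imwrite("pics/topc.png",cv2.resize(p[165:255,220:410],None,fx=4.2,fy=4.2,interpolation=cv2.INTER_CUBIC))
p=cv2.imread("pics/side0.png");cv2.imwrite("pics/side_v.png",p)
```

```text
(no output)
```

View pics/topc.png

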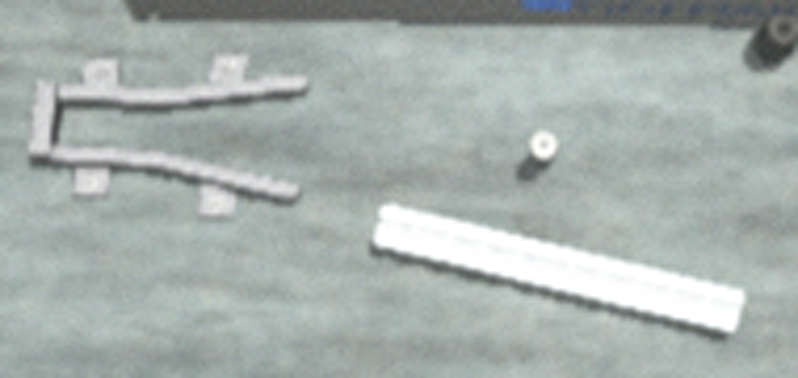

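View pics/side_v.png

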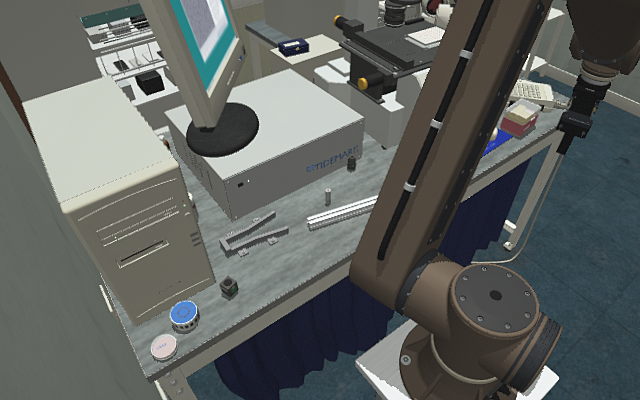

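The crop shows wall-mouth tips at (305,85) and (297,191), the stop at x≈30–57 (crop), the post top at (543,143), and the profile top corners at about (387,205), (376,243), (745,291) and (733,331). The side view confirms the layout, partly hidden by the arm.

Run:
```python
from h import *
c=get_calibration("top")
def f(n,x,y,z):
    X=w(c,220+(x+.5)/4.2-.5,165+(y+.5)/4.2-.5,z);print(n,X.round(1));return X[:2]
mu=f("mouthU",305,85,18);ml=f("mouthL",298,191,18)
su=f("stopU",45,83,24);sl=f("stopL",40,158,24)
f("stopfaceU",58,90,24);f("stopfaceL",54,150,24)
po=f("post",543,143,45)
P=[f("p",*q,25) for q in((387,205),(376,243),(733,331),(745,291))]
P=np.array(P);print("len",np.linalg.norm(P[0]-P[3]),np.linalg.norm(P[1]-P[2]),"wid",np.linalg.norm(P[0]-P[1]),np.linalg.norm(P[2]-P[3]))
m=P.mean(0);d=P[0]+P[1]-P[2]-P[3];print("mid",m,"ang from +y",np.arctan2(-d[0],d[1]))
mm=(mu+ml)/2;ss=(su+sl)/2;d=ss-mm;print("bay mouth",mm,"len",np.linalg.norm(d),"ang",np.arctan2(-d[0],d[1]))
f("obj",780,28,44)
print(f("timer",(465-220)*4.2,(243-165)*4.2,19),f("cube",(208-220)*4.2,(236-165)*4.2,35))
# box face behind
f("boxfoot",400,22,0)
```

```text
mouthU [620.7  64.4  18. ]
mouthL [549.2  67.1  18. ]
stopU [618.6 236.3  24. ]
stopL [568.1 237.   24. ]
stopfaceU [614.  227.4  24. ]
stopfaceL [573.5 228.1  24. ]
post [578.1 -92.8  45. ]
p [539.5   8.1  25. ]
p [514.3  14.8  25. ]
p [ 459.9 -216.9   25. ]
p [ 486. -225.   25.]
len 239.1261664829323 237.9520636184905 wid 26.0221189871925 27.277546296833936
mid [ 499.91288017 -104.73698005] ang from +y -0.2281944189265171
bay mouth [584.92833399  65.78340644] len 171.09855712285437 ang -0.049113936612594875
obj [ 656.9 -247.5   44. ]
timer [ 465.1 -409.7   19. ]
cube [473.6 288.3  35. ]
[ 465.10191821 -409.73011783] [473.55913281 288.26136751]
boxfoot [669.2   2.6   0. ]
```

Emit:
servo_tool:
  moves: [0.33,0.93,0,-0.17,0,0.33,0.93,0,-0.17,0,0.33,0.93,0,-0.17,0,0.33,0.93,0,-0.17,0,0.33,0.93,0,-0.17,0,0.33,0.93,0,-0.17,0,0.33,0.93,0,-0.17,0,0.33,0.93,0,-0.17,0,0.33,0.93,0,-0.17,0,0.33,0.93,0,-0.17,0,0.33,0.93,0,-0.17,0]

```text
t: 1.02
eef_pos: [324.1, -219.6, 189.7]
tcp_rot: [-3.141, 0.0, -0.219]
ft_force: [0.2, -0.8, 0.1]
opening: 0.289
grip_force: 0.0
```

Emit:
servo_tool:
  moves: [0.32,0.3,-0.1,0,0,0.32,0.3,-0.1,0,0,0.32,0.3,-0.1,0,0,0.32,0.3,-0.1,0,0,0.32,0.3,-0.1,0,0,0.32,0.3,-0.3,0,0,0.32,0.3,-0.3,0,0,0.32,0.3,-0.4,0,0,0.32,0.3,-0.45,0,0,0.32,0.3,-0.45,0,0,0.32,0.3,-0.45,0,0]

```text
t: 1.93
eef_pos: [451.4, -103.2, 9.1]
tcp_rot: [-3.141, 0.002, -0.223]
ft_force: [0.9, -0.6, -0.0]
opening: 0.005
grip_force: 0.0
```

Run:
```python
from h import *
s=state();print(s["eef_pos"],s["tcp_rot"])
a=cv2.resize(read_camera("top")[0][165:265,215:415],None,fx=4,fy=4,interpolation=cv2.INTER_CUBIC)
b=read_camera("wrist")[0];b=cv2.resize(b,(320,200))
o=np.zeros((600,800,3),np.uint8);o[:400]=a;o[400:,:320]=b;cv2.imwrite("pics/v1.png",o)
```

```text
[ 451.44298412 -103.21358968    9.1391644 ] [-3.14135887e+00  2.40849308e-03 -2.22674759e-01]
```

View pics/v1.png

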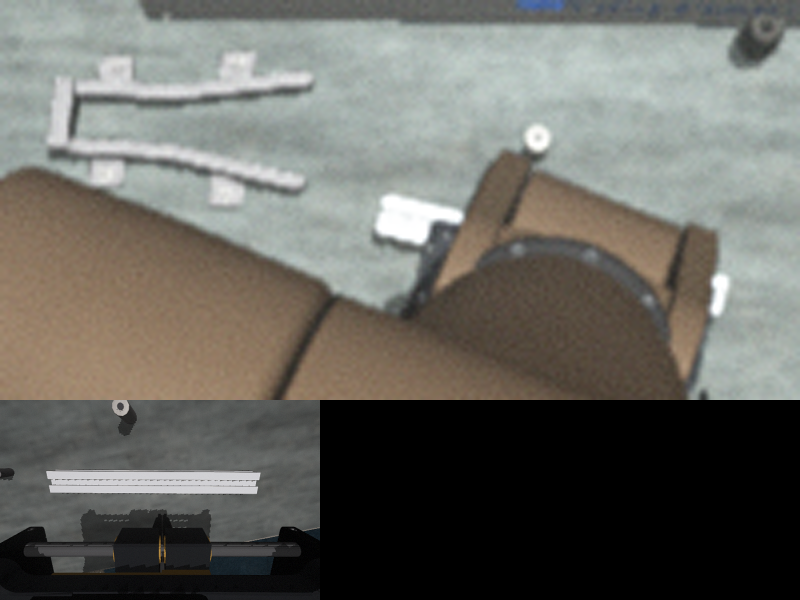

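The top view is mostly blocked by the arm. The wrist view shows the whole bar at (48–260, 470–493 in the composite) and the post at (121,408). I'll measure by wrist depth.

```bash
cat >> h.py <<'E'
M=np.array([585.,66.]);YAW=-0.045
def bayf(X):
    c,s=np.cos(YAW),np.sin(YAW);d=np.asarray(X)-M
    return np.array([c*d[0]+s*d[1],-s*d[0]+c*d[1]])
def cloud(n="wrist"):
    cal=get_calibration(n);p,d=read_camera(n)
    v,u=np.nonzero((d>0));K=np.array(cal["K"]);k=np.array([cal["k1"],0,0,0,0])
    r=cv2.undistortPoints(np.c_[u,v].astype(np.float64)[:,None],K,k)[:,0]
    z=d[v,u];C=np.c_[r*z[:,None],z]
    X=(C-np.array(cal["t"]).ravel())@np.array(cal["R"])
    return X,p[v,u],p
def bar():
    X,col,p=cloud()
    m=(X[:,2]>20)&(X[:,2]<30)&(col.min(1)>110)&(X[:,0]>400)&(X[:,0]<660)&(X[:,1]>-330)&(X[:,1]<240)
    Q=X[m,:2]
    # keep the largest connected blob on a 2 mm grid
    g=np.zeros((340,200),np.uint8);i=((Q-[400,-330])/2).astype(int);g[i[:,1],i[:,0]]=1
    g=cv2.dilate(g,np.ones((3,3)));n,l,st,_=cv2.connectedComponentsWithStats(g)
    k=1+st[1:,4].argmax();Q=Q[l[i[:,1],i[:,0]]==k]
    c,sz,_=r=cv2.minAreaRect(Q.astype(np.float32));b=cv2.boxPoints(r)
    e=[b[1]-b[0],b[2]-b[1]];e=max(e,key=np.linalg.norm);e=e*np.sign(e[1])
    a=np.arctan2(-e[0],e[1]);e/=np.linalg.norm(e);c=np.array(c)
    print("bar mid",c.round(1),"size",np.round(sz,1),"yaw %.3f"%a,"| bay mid",bayf(c).round(1),"slant %.3f"%(YAW-a),
      "front",bayf(c+120*e).round(1),"tail",bayf(c-120*e).round(1),"tailworld",(c-120*e).round(1))
    s=state();print("t %.1f"%s["t"],s["eef_pos"].round(1),s["tcp_rot"].round(3),s["ft_force"].round(1))
    return X,col,p
E
python3 - <<'E'
from h import *
X,col,p=bar()
m=(X[:,2]>40)&(X[:,2]<48)&(abs(X[:,0]-578)<25)&(abs(X[:,1]+93)<25)
print("post",m.sum(),X[m].mean(0) if m.any() else 0)
m=(abs(X[:,2])<4);print("bench z",np.median(X[m,2]))
E
```

```text
bar mid [ 499.1 -104.3] size [241.2  25.4] yaw -0.229 | bay mid [ -78.2 -174. ] slant 0.184 front [-56.2 -56. ] tail [-100.1 -291.9] tailworld [ 471.9 -221.1]
t 2.1 [ 452.6 -103.4   11.1] [ 3.141e+00 -3.000e-03 -2.220e-01] [-0.2 -1.1  0.5]
post 1040 [574.82476109 -93.17929558  44.16534802]
bench z -0.8725276514316692
```

Emit:
servo_tool:
  moves: [0.029,-0.007,0,0,0,0.049,-0.011,0,0,0,0.061,-0.014,0,0,0,0.073,-0.017,0,0,0,0.085,-0.02,0,0,0,0.097,-0.023,0,0,0,0.11,-0.025,0,0,0,0.122,-0.028,0,0,0,0.134,-0.031,0,0,0,0.146,-0.034,0,0,0,0.154,-0.036,0,0,0,0.154,-0.036,0,0,0]

```text
t: 3.08
eef_pos: [514.0, -117.5, 9.6]
tcp_rot: [3.141, -0.0, -0.222]
ft_force: [0.3, -0.5, 0.1]
opening: 0.004
grip_force: 0.0
```

Run:
```python
from h import *
bar()
```

```text
bar mid [513.2 -44.4] size [118.8  25.8] yaw -0.219 | bay mid [ -66.8 -113.6] slant 0.174 front [-46.    4.6] tail [ -87.6 -231.7] tailworld [ 487.1 -161.6]
t 3.1 [ 513.5 -117.3    9.5] [ 3.142  0.    -0.222] [1.6 0.2 1.2]
```

Run:
```python
from h import *
X,col,p=cloud();cv2.imwrite("pics/w2.png",p)
```

```text
(no output)
```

View pics/w2.png

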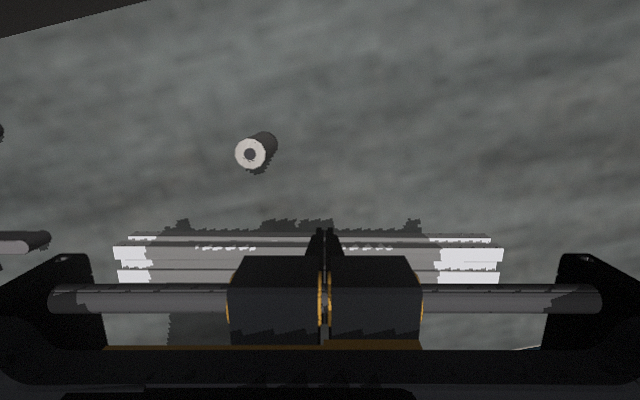

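The bar spans u≈113–504 around rows 232–285, shadowed by the gripper. The post is at (250,153), so the colour threshold needs loosening.

```bash
sed -i 's/col.min(1)>110/col.min(1)>70/; s/X\[:,2\]>20/X[:,2]>21/; s/np.ones((3,3))/np.ones((7,7))/' h.py
python3 - <<'E'
from h import *
X,col,p=bar()
m=(X[:,2]>42.5)&(X[:,2]<48)&(abs(X[:,0]-578)<25)&(abs(X[:,1]+93)<25)
print("post",X[m].mean(0),np.ptp(X[m],0))
E
```

```text
bar mid [513.3 -45.2] size [119.6  26.2] yaw -0.220 | bay mid [ -66.7 -114.3] slant 0.175 front [-45.7   3.9] tail [ -87.6 -232.5] tailworld [ 487.  -162.3]
t 3.2 [ 513.1 -117.2    9.6] [ 3.142  0.    -0.222] [-0.   0.2 -0.1]
post [576.13507811 -93.61840934  44.31658462] [15.57931992 15.58981436  3.62360063]
```

Run:
```python
from h import *
cal=get_calibration("wrist");p,d=read_camera("wrist")
K=np.array(cal["K"])
for u,v in((130,238),(130,252),(130,276),(470,240),(470,255),(470,277),(200,252),(200,275),(20,243),(115,250),(503,250)):
    r=cv2.undistortPoints(np.array([[[u,v]]],float),K,np.array([cal["k1"],0,0,0,0]))[0,0]
    C=np.r_[r,1]*d[v,u];print(u,v,p[v,u],((C-np.array(cal["t"]).ravel())@np.array(cal["R"])).round(1),w(cal,u,v,25).round(1))
print((-np.array(cal["R"]).T@np.array(cal["t"]).ravel()).round(1))
```

```text
130 238 [179 177 179] [535.9   9.1   8. ] [540.5  -3.3  25. ]
130 252 [216 212 212] [531.5   1.   23.9] [5.319e+02 2.000e-01 2.500e+01]
130 276 [212 209 211] [516.    7.4  23.8] [516.5   6.5  25. ]
470 240 [171 169 172] [ 485.4 -209.6    8.8] [ 494.1 -203.4   25. ]
470 255 [217 216 214] [ 483.9 -202.5   24.6] [ 484.1 -202.4   25. ]
470 277 [219 215 217] [ 467.9 -201.5   23.5] [ 468.9 -200.9   25. ]
200 252 [128 129 132] [522.4 -41.3  24.8] [522.4 -41.4  25. ]
200 275 [126 126 129] [506.7 -35.4  23.4] [507.5 -36.3  25. ]
20 243 [120 118 119] [550.5  70.2  17.7] [552.1  62.2  25. ]
115 250 [214 209 211] [535.3   8.2  25.4] [535.1   8.5  25. ]
503 250 [230 225 226] [ 482.9 -222.4   24.8] [ 483.1 -222.3   25. ]
[ 589.8 -134.4  203.9]
```

Run:
```python
from h import *
cal=get_calibration("wrist");p,d=read_camera("wrist")
print(px(cal,np.array([513.1,-117.2,9.6])),px(cal,np.array([513.1,-117.2,40])))
K=np.array(cal["K"])
for u,v in((323,232),(315,240),(330,245),(323,260),(280,275),(323,300)):
    r=cv2.undistortPoints(np.array([[[u,v]]],float),K,np.array([cal["k1"],0,0,0,0]))[0,0]
    C=np.r_[r,1]*d[v,u];print(u,v,p[v,u],d[v,u],((C-np.array(cal["t"]).ravel())@np.array(cal["R"])).round(1))
a=cv2.resize(read_camera("top")[0][165:265,215:415],None,fx=4,fy=4,interpolation=cv2.INTER_CUBIC);cv2.imwrite("pics/t2.png",a)
```

```text
(np.float64(324.15937100698807), np.float64(230.9164693702958)) (np.float64(324.18700236175516), np.float64(251.32405967229627))
323 232 [28 25 28] 178.53033 [ 523.7 -118.9   37.7]
315 240 [14 16 15] 163.27306 [ 526.4 -115.4   53.1]
330 245 [19 19 15] 157.34334 [ 524.8 -122.8   59.2]
323 260 [25 24 24] 145.35713 [ 524.  -119.1   72.2]
280 275 [20 18 19] 84.31681 [ 550.4 -113.6  128.6]
323 300 [83 81 80] 85.89094 [ 540.9 -123.1  129.1]
```

View pics/t2.png

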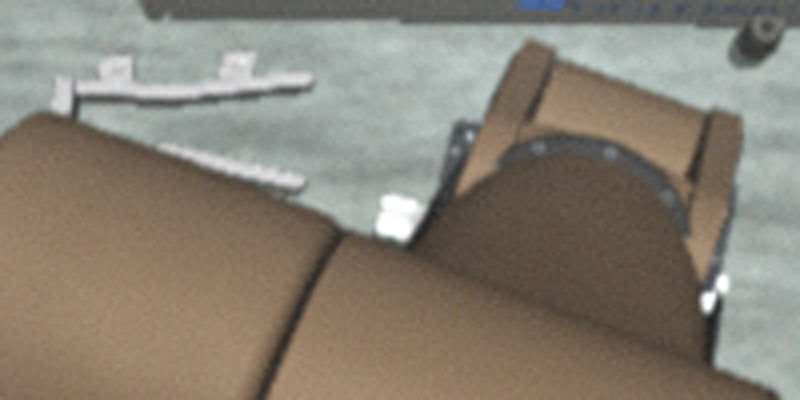

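The top view shows the arm over the bar with the bar's ends unmoved at (398,218) and (715,295). I'll check the fingertip geometry.

Run:
```python
from h import *
cal=get_calibration("wrist");p,d=read_camera("wrist")
for z in(10,20,30,40,60):print(z,[np.round(px(cal,np.array([x,-118.5,z])),0) for x in(503,513,524)])
K=np.array(cal["K"])
for u in(300,323):
  for v in range(218,262,3):
    r=cv2.undistortPoints(np.array([[[u,v]]],float),K,np.array([cal["k1"],0,0,0,0]))[0,0]
    C=np.r_[r,1]*d[v,u];print(u,v,p[v,u],((C-np.array(cal["t"]).ravel())@np.array(cal["R"])).round(1))
```

```text
10 [array([329., 245.]), array([326., 231.]), array([322., 215.])]
20 [array([330., 251.]), array([326., 237.]), array([322., 221.])]
30 [array([330., 259.]), array([326., 244.]), array([322., 227.])]
40 [array([330., 267.]), array([326., 251.]), array([322., 233.])]
60 [array([331., 286.]), array([327., 269.]), array([322., 249.])]
300 218 [92 95 95] [ 521.9 -102.4   -0.8]
300 221 [81 83 82] [ 5.199e+02 -1.019e+02 -4.000e-01]
300 224 [49 51 48] [ 517.4 -101.2   -1.6]
300 227 [48 49 47] [ 515.2 -100.7   -1.6]
300 230 [45 49 48] [ 513.1 -100.1   -1.6]
300 233 [64 63 64] [ 512.8 -100.5    3.5]
300 236 [102 101 104] [ 512.7 -100.8    8.5]
300 239 [133 135 137] [ 510.8 -100.4    8.9]
300 242 [58 58 59] [ 512.2 -101.3   17.4]
300 245 [60 60 64] [ 512.5 -101.8   22.7]
300 248 [132 132 135] [ 511.4 -101.7   24.7]
300 251 [128 127 131] [ 509.1 -101.1   24. ]
300 254 [131 133 135] [ 507.7 -100.8   25.1]
300 257 [18 17 18] [ 549.6 -118.1  118.5]
300 260 [17 15 16] [ 549.2 -118.1  119.6]
323 218 [101 103 101] [ 518.4 -117.6   -0.8]
323 221 [51 52 52] [ 516.  -117.1   -1.7]
323 224 [51 53 53] [ 514.2 -116.6   -0.8]
323 227 [51 51 48] [ 511.9 -116.1   -1.1]
323 230 [27 30 29] [ 524.  -119.    35.3]
323 233 [25 26 28] [ 523.9 -119.    39.6]
323 236 [28 29 29] [ 524.  -119.    44.2]
323 239 [37 38 39] [ 524.1 -119.    48.3]
323 242 [17 17 19] [ 524.1 -119.    52.1]
323 245 [23 24 23] [ 524.1 -119.1   55.8]
323 248 [21 20 21] [ 523.8 -119.    58.7]
323 251 [26 27 26] [ 523.7 -119.    62.1]
323 254 [26 25 24] [ 523.8 -119.    65.5]
323 257 [26 25 26] [ 523.5 -119.    67.9]
323 260 [22 21 24] [ 524.  -119.1   72. ]
```

The fingertips seem to have passed over the bar: the lowest visible part of the finger front is at z≈32. I'll back off and check with the side camera.

Emit:
servo_tool:
  moves: [0,0,0.03,0,0,-0.08,0.018,0.03,0,0,-0.16,0.036,0.03,0,0,-0.16,0.036,0.03,0,0,-0.16,0.036,0,0,0,-0.16,0.036,0,0,0,-0.16,0.036,0,0,0]

```text
t: 4.02
eef_pos: [449.2, -102.8, 9.6]
tcp_rot: [-3.142, 0.001, -0.222]
ft_force: [-0.4, -1.0, -0.4]
opening: 0.004
grip_force: 0.0
```

Run:
```python
from h import *
s=state();e=s["eef_pos"];print(e,s["ft_force"],s["opening"])
c=get_calibration("side");p,d=read_camera("side")
u,v=np.array(px(c,e)).astype(int);print("tcp px side",px(c,e))
a=cv2.resize(p[v-50:v+50,u-66:u+67],(798,600),interpolation=cv2.INTER_CUBIC);cv2.imwrite("pics/s3.png",a)
bar()
```

```text
[ 449.23838557 -102.83012183    9.56479659] [-0.3730342  -0.9705517  -0.43109419] 0.003818302857893069
tcp px side (np.float64(358.3068407058628), np.float64(221.72215257407174))
bar mid [ 499.1 -103.9] size [240.2  25.4] yaw -0.228 | bay mid [ -78.2 -173.6] slant 0.183 front [-56.4 -55.6] tail [-100.  -291.6] tailworld [ 472.  -220.8]
t 4.1 [ 449.6 -102.9    9.9] [ 3.142 -0.    -0.222] [-0.   0.5  0.3]
```

View pics/s3.png

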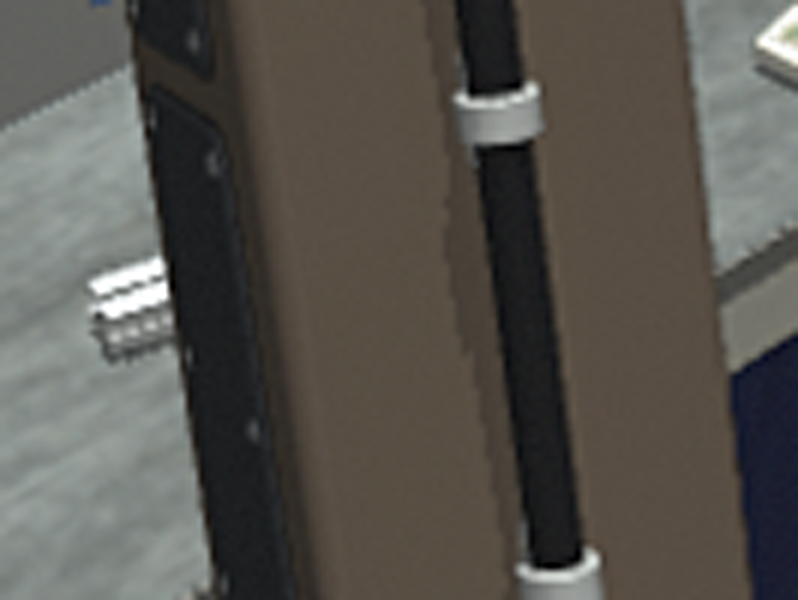

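The arm hides the fingertip from the side camera, so I'll feel downward in small steps.

Emit:
servo_tool:
  moves: [0,0,-0.01,0,0,0,0,-0.018,0,0,0,0,-0.022,0,0,0,0,-0.025,0,0,0,0,-0.025,0,0]

```text
t: 4.53
eef_pos: [449.2, -102.8, -0.6]
tcp_rot: [3.142, 0.001, -0.222]
ft_force: [-0.4, -1.2, 0.1]
opening: 0.003
grip_force: 0.0
```

Emit:
servo_tool:
  moves: [0,0,-0.003,0,0,0,0,-0.003,0,0]

```text
t: 4.7
eef_pos: [449.4, -102.9, -1.6]
tcp_rot: [3.142, 0.0, -0.222]
ft_force: [0.2, 0.5, -0.5]
opening: 0.005
grip_force: 0.0
```

Emit:
servo_tool:
  moves: [0,0,-0.005,0,0,0,0,-0.01,0,0,0,0,-0.015,0,0,0,0,-0.015,0,0]

```text
t: 5.03
eef_pos: [449.2, -102.8, -7.9]
tcp_rot: [3.142, 0.001, -0.222]
ft_force: [-0.5, 0.6, 0.2]
opening: 0.002
grip_force: 0.0
```

Emit:
servo_tool:
  moves: [0,0,-0.005,0,0,0,0,-0.01,0,0,0,0,-0.01,0,0]

```text
t: 5.28
eef_pos: [449.2, -102.8, -11.9]
tcp_rot: [3.142, 0.0, -0.222]
ft_force: [0.2, 0.2, 1.1]
opening: 0.006
grip_force: 0.0
```

Run:
```python
from h import *
X,col,p=bar()
e=state()["eef_pos"]
m=(abs(X[:,1]-e[1])<12)&(abs(X[:,0]-e[0])<14)&(col.max(1)<45)&(X[:,2]<90);print("finger pts",m.sum(),X[m].min(0),np.percentile(X[m],[0,1,5],0),X[m].max(0))
```

```text
bar mid [ 499.1 -103.6] size [240.6  25.5] yaw -0.228 | bay mid [ -78.2 -173.3] slant 0.183 front [-56.4 -55.3] tail [-100.  -291.3] tailworld [ 472.  -220.5]
t 5.3 [ 449.3 -102.9  -11.7] [ 3.142  0.    -0.222] [-0.4 -0.1  1.5]
finger pts 1144 [ 437.31117647 -114.57278769   -2.1443394 ] [[ 437.31117647 -114.57278769   -2.1443394 ]
 [ 440.5504928  -113.75821293   -0.92887136]
 [ 443.51019864 -112.34154907   15.18223402]] [463.23552742 -90.90419415  80.77558628]
```

Emit:
servo_tool:
  moves: [0.029,-0.007,0,0,0,0.049,-0.011,0,0,0,0.061,-0.014,0,0,0,0.073,-0.017,0,0,0,0.085,-0.02,0,0,0,0.097,-0.023,0,0,0,0.11,-0.025,0,0,0,0.11,-0.025,0,0,0]

```text
t: 6.0
eef_pos: [494.7, -113.2, -11.5]
tcp_rot: [3.141, -0.002, -0.222]
ft_force: [-0.3, -0.5, 0.5]
opening: 0.004
grip_force: 0.0
```

Run:
```python
from h import *
bar()
```

```text
bar mid [ 521.  -108.7] size [240.5  26.1] yaw -0.206 | bay mid [ -56.1 -177.4] slant 0.161 front [-36.9 -59. ] tail [ -75.3 -295.9] tailworld [ 496.5 -226.2]
t 6.0 [ 494.3 -113.1  -11.6] [ 3.141e+00 -1.000e-03 -2.220e-01] [-0.9 -0.2  0.3]
```

Emit:
servo_tool:
  moves: [0.012,-0.003,0,0,0,0.024,-0.005,0,0,0,0.036,-0.008,0,0,0,0.046,-0.01,0,0,0,0.046,-0.01,0,0,0]

```text
t: 6.47
eef_pos: [512.9, -117.2, -11.5]
tcp_rot: [3.141, -0.001, -0.222]
ft_force: [-0.5, -0.1, -0.4]
opening: -0.0
grip_force: 0.0
```

Run:
```python
from h import *
bar()
```

```text
bar mid [ 539.2 -112.4] size [240.4  26.2] yaw -0.188 | bay mid [ -37.8 -180.3] slant 0.143 front [-20.7 -61.6] tail [ -54.9 -299.1] tailworld [ 516.7 -230.3]
t 6.5 [ 512.5 -117.1  -11.5] [ 3.141e+00 -1.000e-03 -2.220e-01] [-0.5  0.2  0.3]
```

Emit:
servo_tool:
  moves: [-0.02,0.004,0,0,0,-0.025,-0.03,0,0.01,0,-0.033,-0.062,0,0.016,0,-0.033,-0.062,0,0.016,0,-0.013,-0.066,0,0.016,0,-0.005,-0.068,0,0.016,0,0.002,-0.069,0,0.016,0,0.002,-0.069,0,0.016,0]

```text
t: 7.18
eef_pos: [513.1, -144.1, -11.6]
tcp_rot: [3.142, -0.0, -0.172]
ft_force: [0.1, 0.2, 0.2]
opening: 0.007
grip_force: 0.0
```

Run:
```python
from h import *
bar()
```

```text
bar mid [ 543.8 -112.3] size [241.2  25.8] yaw -0.166 | bay mid [ -33.2 -180. ] slant 0.121 front [-18.7 -60.9] tail [ -47.6 -299.1] tailworld [ 523.9 -230.7]
t 7.2 [ 513.  -144.1  -11.6] [ 3.141e+00 -1.000e-03 -1.720e-01] [-0.1 -0.   0.1]
```

Emit:
servo_tool:
  moves: [-0.065,0,0,0,0,-0.065,-0.1,0,0,0,-0.065,-0.2,0,0,0,-0.065,-0.31,0,0,0,-0.065,-0.31,0,0,0,0.0,-0.31,0,0,0,0.012,-0.305,0,0,0,0.012,-0.305,0,0,0]

```text
t: 7.9
eef_pos: [518.4, -266.1, -11.7]
tcp_rot: [3.141, -0.001, -0.171]
ft_force: [-0.3, 0.3, -0.5]
opening: 0.006
grip_force: 0.0
```

Run:
```python
from h import *
bar()
```

```text
bar mid [ 535.6 -159.9] size [144.6  26.3] yaw -0.169 | bay mid [ -39.1 -227.9] slant 0.124 front [ -24.3 -108.8] tail [ -54. -347.] tailworld [ 515.4 -278.2]
t 8.0 [ 517.4 -265.7  -11.8] [ 3.142  0.    -0.171] [-0.4 -0.1  0.6]
```

Emit:
servo_tool:
  moves: [0.0075,0.044,0,0,0,0.01,0.059,0,0,0,0.0125,0.074,0,0,0,0.0145,0.086,0,0,0,0.0165,0.099,0,0,0,0.0185,0.111,0,0,0,0.021,0.123,0,0,0,0.023,0.136,0,0,0,0.025,0.148,0,0,0,0.027,0.16,0,0,0,0.029,0.172,0,0,0,0.029,0.172,0,0,0]

```text
t: 8.95
eef_pos: [529.1, -196.7, -11.5]
tcp_rot: [-3.141, 0.0, -0.171]
ft_force: [-0.4, -0.1, -0.0]
opening: 0.005
grip_force: 0.0
```

Run:
```python
s=open("h.py").read()
s=s.replace('    print("bar mid"','    L=max(sz)\n    if L<236: c=c+e*(120-L/2)  # front cut off: anchor on the tail\n    print("bar mid"')
open("h.py","w").write(s)
from h import *
bar()
```

```text
bar mid [552.1 -71.3] size [170.9  25.9] yaw -0.171 | bay mid [ -26.6 -138.6] slant 0.126 front [-11.5 -19.6] tail [ -41.8 -257.7] tailworld [ 531.7 -189.5]
t 9.0 [ 529.  -197.1  -11.5] [-3.141  0.    -0.171] [-0.1 -0.1  0.4]
```

Emit:
servo_tool:
  moves: [0.0025,0.015,0,0,0,0.005,0.03,0,0,0,0.0076,0.044,0,0,0,0.01,0.059,0,0,0,0.0127,0.074,0,0,0,0.0152,0.089,0,0,0,0.0178,0.103,0,0,0,0.0203,0.118,0,0,0,0.0229,0.133,0,0,0,0.0254,0.148,0,0,0,0.028,0.162,0,0,0,0.028,0.162,0,0,0]

```text
t: 10.0
eef_pos: [540.2, -131.7, -11.6]
tcp_rot: [-3.141, 0.0, -0.171]
ft_force: [0.2, -0.1, -0.3]
opening: 0.004
grip_force: 0.0
```

Run:
```python
from h import *
bar()
```

```text
bar mid [563.3  -6.2] size [171.2  26.2] yaw -0.173 | bay mid [-18.5 -73.1] slant 0.128 front [-3.1 45.9] tail [ -33.8 -192.1] tailworld [ 542.6 -124.4]
t 10.1 [ 540.2 -132.2  -11.5] [-3.141  0.    -0.171] [-0.5 -0.4  0.4]
```

Emit:
servo_tool:
  moves: [0.0025,0.015,0,0,0,0.005,0.03,0,0,0,0.0076,0.044,0,0,0,0.01,0.059,0,0,0,0.0127,0.074,0,0,0,0.0152,0.089,0,0,0,0.0165,0.096,0,0,0,0.0165,0.096,0,0,0]

```text
t: 10.72
eef_pos: [546.8, -93.6, -11.6]
tcp_rot: [-3.142, 0.0, -0.171]
ft_force: [1.2, -1.2, 0.6]
opening: 0.004
grip_force: 0.0
```

Run:
```python
from h import *
bar()
```

```text
bar mid [569.8  31.8] size [171.6  26.4] yaw -0.173 | bay mid [-13.6 -34.8] slant 0.128 front [ 1.7 84.2] tail [ -28.9 -153.8] tailworld [549.2 -86.4]
t 10.8 [546.8 -94.  -11.6] [-3.142  0.    -0.171] [-0.3  0.7  0.5]
```

Emit:
servo_tool:
  moves: [0.0025,0.013,0,0,0,0.005,0.025,0,0,0,0.005,0.025,0,0,0]

```text
t: 11.02
eef_pos: [548.9, -83.8, -11.5]
tcp_rot: [-3.142, -0.0, -0.172]
ft_force: [-0.4, -0.4, 0.4]
opening: 0.004
grip_force: 0.0
```

Emit:
servo_tool:
  moves: [-0.005,-0.03,0,0,0,-0.06,-0.04,0,0,0,-0.12,-0.04,0,0,0,-0.12,0.03,0,0.02,0,-0.12,0.1,0,0.02,0,-0.12,0.1,0,0.02,0]

```text
t: 11.52
eef_pos: [499.9, -42.4, -11.4]
tcp_rot: [-3.141, 0.001, -0.108]
ft_force: [0.3, -1.1, 0.6]
opening: 0.005
grip_force: 0.0
```

Run:
```python
from h import *
bar()
```

```text
bar mid [571.3  41.4] size [189.4  25.4] yaw -0.171 | bay mid [-12.5 -25.2] slant 0.126 front [ 2.6 93.8] tail [ -27.6 -144.3] tailworld [550.9 -76.9]
t 11.6 [500.5 -43.7 -11.4] [-3.142  0.    -0.107] [-0.  -0.4  0.4]
```

Emit:
servo_tool:
  moves: [0.05,0,0,0.01,0,0.075,0,0,0.01,0,0.085,0,0,0.01,0,0.095,0,0,0.01,0,0.105,0,0,0.01,0,0.115,0,0,0.01,0,0.12,0,0,0.01,0,0.12,0,0,0.01,0]

```text
t: 12.23
eef_pos: [549.1, -44.6, -11.6]
tcp_rot: [3.141, -0.0, -0.078]
ft_force: [0.2, -0.5, 0.2]
opening: 0.004
grip_force: 0.0
```

Run:
```python
from h import *
bar()
```

```text
bar mid [579.5  43.6] size [203.   26.5] yaw -0.065 | bay mid [ -4.5 -22.6] slant 0.020 front [-2.2 97.4] tail [  -6.9 -142.6] tailworld [571.7 -76.1]
t 12.3 [548.9 -44.5 -11.6] [ 3.142 -0.    -0.078] [-0.2 -0.3  0.1]
```

Emit:
servo_tool:
  moves: [-0.07,0,0,0.01,0,-0.07,0,0,0.01,0,-0.07,-0.06,0,0.01,0,-0.07,-0.12,0,0.01,0,-0.07,-0.12,0,0.01,0,-0.03,-0.12,0,0.01,0,0.0,-0.12,0,0.01,0,0.0125,-0.12,0,0.01,0,0.0125,-0.12,0,0.01,0]

```text
t: 13.03
eef_pos: [554.5, -92.2, -11.6]
tcp_rot: [3.141, -0.001, -0.046]
ft_force: [-0.0, 0.1, -0.2]
opening: 0.003
grip_force: 0.0
```

Run:
```python
from h import *
X,c,p=bar();cv2.imwrite("pics/w5.png",p)
```

```text
bar mid [579.4  43.7] size [157.3  26.1] yaw -0.058 | bay mid [ -4.6 -22.6] slant 0.013 front [-3.  97.4] tail [  -6.2 -142.5] tailworld [572.4 -76.1]
t 13.1 [553.6 -92.1 -11.7] [ 3.142  0.    -0.046] [-0.8  0.3  0.4]
```

View pics/w5.png

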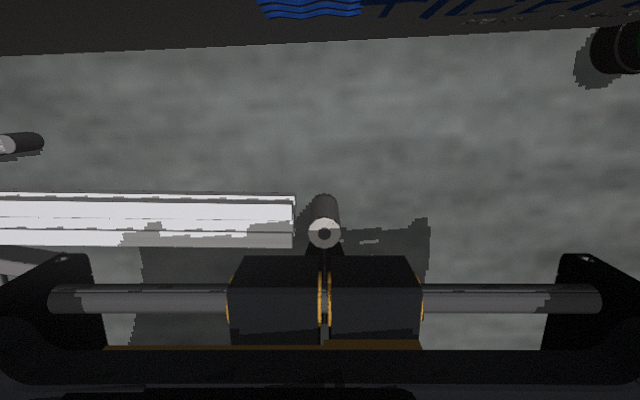

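The wrist view shows the post (325,230) just ahead of the fingertips and the bar's tail end at u≈295. The fingers fit beside the post, so I'll push the tail corner.

Emit:
servo_tool:
  moves: [0,0.015,0,0,0,0,0.025,0,0,0,0,0.033,0,0,0,0.001,0.041,0,0,0,0.002,0.05,0,0,0,0.003,0.058,0,0,0,0.004,0.066,0,0,0,0.005,0.074,0,0,0,0.005,0.074,0,0,0]

```text
t: 13.83
eef_pos: [555.8, -62.3, -11.5]
tcp_rot: [-3.142, 0.0, -0.046]
ft_force: [-0.0, -0.1, -0.1]
opening: 0.003
grip_force: 0.0
```

Run:
```python
from h import *
bar()
```

```text
bar mid [582.4  63.5] size [166.2  25.9] yaw -0.060 | bay mid [-2.5 -2.6] slant 0.015 front [ -0.6 117.4] tail [  -4.3 -122.6] tailworld [575.2 -56.2]
t 13.9 [555.8 -62.5 -11.5] [-3.142 -0.    -0.046] [ 1.1 -0.5 -0.5]
```

Emit:
servo_tool:
  moves: [0,-0.022,0,0,0,0,-0.022,0,0,0,0.025,-0.022,0,0,0,0.048,-0.022,0,0,0,0.048,-0.022,0,0,0]

```text
t: 14.3
eef_pos: [576.7, -72.2, -11.4]
tcp_rot: [3.141, -0.002, -0.047]
ft_force: [0.1, 0.4, 0.2]
opening: 0.005
grip_force: 0.0
```

Run:
```python
from h import *
bar()
```

```text
bar mid [582.6  63.5] size [163.1  26.3] yaw -0.065 | bay mid [-2.3 -2.6] slant 0.020 front [1.000e-01 1.174e+02] tail [  -4.7 -122.6] tailworld [574.8 -56.3]
t 14.3 [575.6 -71.9 -11.6] [ 3.141e+00 -1.000e-03 -4.600e-02] [0.4 0.4 0.4]
```

Emit:
servo_tool:
  moves: [0.001,0.015,0,0,0,0.001,0.027,0,0,0,0.002,0.039,0,0,0,0.002,0.051,0,0,0,0.003,0.063,0,0,0,0.004,0.075,0,0,0,0.004,0.087,0,0,0,0.005,0.099,0,0,0,0.005,0.107,0,0,0,0.005,0.107,0,0,0]

```text
t: 15.18
eef_pos: [576.9, -28.1, -11.5]
tcp_rot: [-3.142, 0.0, -0.046]
ft_force: [0.1, 1.1, 0.2]
opening: 0.004
grip_force: 0.0
```

Run:
```python
from h import *
bar()
```

```text
bar mid [583.2  99.3] size [171.2  26.5] yaw -0.053 | bay mid [-3.2 33.2] slant 0.008 front [ -2.3 153.2] tail [ -4.2 -86.8] tailworld [576.9 -20.5]
t 15.2 [577.  -28.4 -11.5] [-3.142  0.    -0.046] [-0.2 -0.2 -0.1]
```

Now I'll creep in the last millimetres with force checks.

Emit:
servo_tool:
  moves: [0,0.005,0,0,0,0,0.01,0,0,0,0,0.01,0,0,0]

```text
t: 15.48
eef_pos: [577.0, -24.8, -11.5]
tcp_rot: [3.141, -0.0, -0.046]
ft_force: [-0.0, -0.5, -0.2]
opening: 0.004
grip_force: 0.2
```

Emit:
servo_tool:
  moves: [0,0.003,0,0,0,0,0.003,0,0,0]

```text
t: 15.65
eef_pos: [577.0, -23.7, -11.5]
tcp_rot: [3.141, -0.0, -0.046]
ft_force: [0.2, -1.0, 0.2]
opening: 0.003
grip_force: 0.6
```

Emit:
servo_tool:
  moves: [0,0.003,0,0,0,0,0.003,0,0,0]

```text
t: 15.82
eef_pos: [577.0, -22.5, -11.5]
tcp_rot: [3.141, -0.0, -0.046]
ft_force: [0.3, -1.4, -0.3]
opening: 0.005
grip_force: 0.8
```

Emit:
servo_tool:
  moves: [0,0.002,0,0,0,0,0.002,0,0,0]

```text
t: 15.98
eef_pos: [577.0, -21.6, -11.5]
tcp_rot: [3.142, -0.0, -0.046]
ft_force: [-0.2, -1.6, 0.9]
opening: 0.006
grip_force: 0.9
```

Emit:
servo_tool:
  moves: [0,0.002,0,0,0,0,0.002,0,0,0]

```text
t: 16.15
eef_pos: [577.0, -20.8, -11.5]
tcp_rot: [3.142, -0.0, -0.046]
ft_force: [0.1, -2.3, 0.5]
opening: 0.004
grip_force: 1.0
```

Run:
```python
from h import *
bar()
```

```text
bar mid [583.5 106.6] size [170.6  26.4] yaw -0.055 | bay mid [-3.4 40.5] slant 0.010 front [ -2.1 160.5] tail [ -4.6 -79.5] tailworld [576.8 -13.2]
t 16.2 [577.  -20.8 -11.5] [ 3.142 -0.    -0.046] [ 0.  -2.2  0. ]
```

Emit:
servo_tool:
  moves: [0,0.003,0,0,0,0,0.003,0,0,0]

```text
t: 16.37
eef_pos: [577.0, -19.5, -11.5]
tcp_rot: [3.142, -0.0, -0.046]
ft_force: [0.4, -1.9, 0.1]
opening: 0.003
grip_force: 0.9
```

Emit:
servo_tool:
  moves: [0,0.003,0,0,0,0,0.003,0,0,0]

```text
t: 16.53
eef_pos: [576.9, -18.3, -11.5]
tcp_rot: [3.141, 0.0, -0.046]
ft_force: [-0.1, -1.7, 0.7]
opening: 0.006
grip_force: 0.9
```

Emit:
servo_tool:
  moves: [0,0.003,0,0,0,0,0.003,0,0,0]

```text
t: 16.7
eef_pos: [577.0, -17.1, -11.5]
tcp_rot: [3.142, -0.0, -0.046]
ft_force: [-0.1, -1.9, 1.5]
opening: 0.006
grip_force: 0.9
```

Emit:
servo_tool:
  moves: [0,0.003,0,0,0,0,0.003,0,0,0]

```text
t: 16.87
eef_pos: [577.1, -16.9, -11.5]
tcp_rot: [3.14, -0.0, -0.046]
ft_force: [0.4, -9.0, 0.9]
opening: -0.001
grip_force: 4.8
```

Run:
```python
from h import *
bar()
X,col,p=cloud("top")
e=np.array([.055,.9985])
m=(X[:,2]>15)&(X[:,2]<30)&(X[:,0]>545)&(X[:,0]<630)&(X[:,1]>130)&(X[:,1]<260)
print(m.sum())
a=cv2.resize(p[160:220,220:300],(800,600),interpolation=cv2.INTER_CUBIC);cv2.imwrite("pics/t6.png",a)
```

```text
bar mid [583.8 110.6] size [171.   25.9] yaw -0.053 | bay mid [-3.3 44.5] slant 0.008 front [ -2.3 164.5] tail [ -4.2 -75.5] tailworld [577.4  -9.3]
t 16.9 [577.1 -16.9 -11.5] [ 3.141 -0.    -0.046] [-0.5 -8.9  0.8]
598
```

View pics/t6.png

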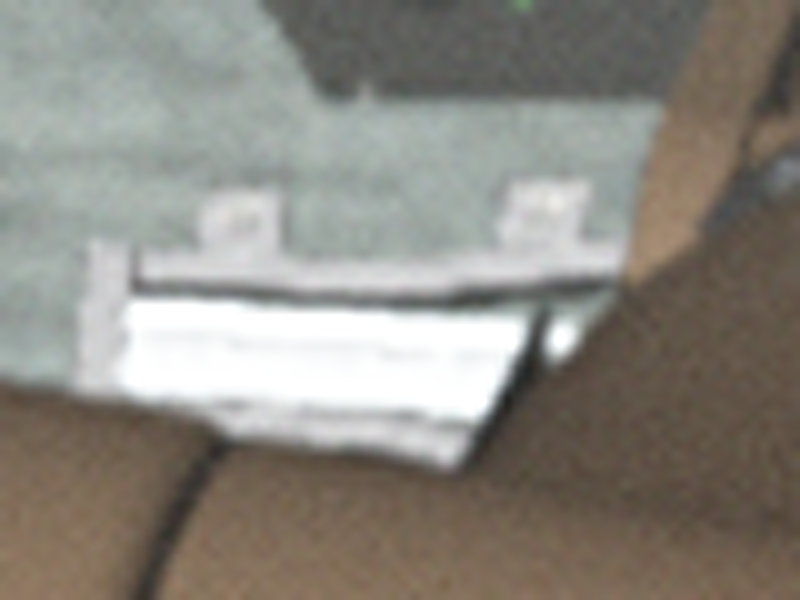

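The bar's front end is against the stop (at u≈125 in the crop) and the force jumped to 9 N, so it is home. I'll back off, lift clear and hand in.

Emit:
servo_tool:
  moves: [0,-0.01,0,0,0,0,-0.03,0,0,0,0,-0.03,0.05,0,0,0,-0.03,0.15,0,0,0,-0.03,0.3,0,0,0,-0.03,0.3,0,0,0,-0.03,0.3,0,0]

```text
t: 17.55
eef_pos: [578.8, -28.6, 112.9]
tcp_rot: [3.141, -0.007, -0.046]
ft_force: [-0.8, -0.3, -0.1]
opening: 0.001
grip_force: 0.0
```

Run:
```python
from h import *
bar()
print(job_done())
```

```text
bar mid [591.7 114.7] size [250.9  48.9] yaw -0.014 | bay mid [ 4.5 49. ] slant -0.031 front [  0.8 168.9] tail [  8.2 -71. ] tailworld [590.   -5.3]
t 17.6 [577.8 -28.4 110.4] [ 3.141 -0.004 -0.046] [-0.3  0.8 -0.7]
the job is handed in; nothing more can be done
None
```

The profile was pushed past the post into the bay until its front end met the back stop (force rose to 9 N at 16.9 s), and the job is handed in with the arm clear; the last camera fit, taken just before hand-in, merged the bar with the bay walls and so confirms nothing.

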